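Make up the wheel kit and the brake kit

TASK

Make up two service kits from the stock on the bench: the red tube carton and the grease tub go in the blue tray, the blue pad carton and the hex key set in the yellow tray. Set each right way up and flat on the deck, inside the four corner ribs of the nest shaped for it, with long things lying across the tray. Leave the black tape and the chain tool where they lie.

Things in the scene. Friction and masses are not known exactly. Their poses are not given: they have to be found in the camera images.
- blue_tray: Blue kitting tray, 230 (its x) by 140 mm, deck 6 mm above the bench; does not slide. Origin: centre of the underside. Two nests at y = 0, each of four white L-shaped corner ribs 4 mm thick, 12-16 mm long, 8 mm above the deck, sides open between them. Nest at x = -60 mm (nearer the robot): red carton, 73 x 103; at x = +60: tub, 82 x 82 (clear space along x by y, mm). Its x is within 18 deg of world x.
- yellow_tray: Yellow kitting tray, 230 (its x) by 140 mm, deck 6 mm above the bench; does not slide. Origin: centre of the underside. Two nests at y = 0, each of four white L-shaped corner ribs 4 mm thick, 12-16 mm long, 8 mm above the deck, sides open between them. Nest at x = -60 mm (nearer the robot): blue carton, 68 x 113; at x = +60: hex keys, 48 x 108 (clear space along x by y, mm). Its x is within 18 deg of world x.
- tube_carton_mid (a point): Centre of the red inner-tube carton, a closed box 55 mm (its x) by 85 mm (its y) by 50 mm high. It stands among the other stock on the bench at the start; its long side then points within 26 degrees of the world y axis. 
- pad_carton_mid (a point): Centre of the blue brake-pad carton, a closed box 50 mm (its x) by 95 mm (its y) by 48 mm high. It stands among the other stock on the bench at the start; its long side then points within 26 degrees of the world y axis. 
- tub_mid (a point): Centre of the grease tub, a round cream-white tub with a red snap lid, standing upright: 60 mm in diameter, 64 mm at the lid (the top 11 mm), 51 mm high. Its z axis is up.
- hex_keys_mid (a point): Centre of the folding hex key set with orange-yellow side plates: 28 mm across the plates (its x, 30 mm over the pivot ends), 90 mm long (its y), 22 mm high. Grip it across the plates. It stands among the other stock on the bench at the start; its long side then points within 26 degrees of the world y axis. 
- black_tape_mid (a point): Centre of the roll of black tape, 64 mm in diameter, 18 mm high, lying flat. It belongs in neither kit and stays where it is.
- rivet_tool_mid (a point): Centre of the chain rivet tool, a black body with a steel T-handle, 50 by 95 mm (its y is its length), 29 mm high. It belongs in neither kit and stays where it is.

How it is judged:
At the end, for the whole second after the job is handed in: Each of the four things is in its nest of its tray: centre within 12 mm along both tray axes, height within 4 mm of resting on the deck, upright within 0.1 rad, long things within 0.4 rad of the tray's y axis, released, at rest. Black tape and chain tool within 15 mm of where they were (x of tube_carton_mid in the frame of blue_tray between -0.072 and -0.048 m and y of tube_carton_mid in the frame of blue_tray between -0.012 and 0.012 m and z of tube_carton_mid in the frame of blue_tray between 0.027 and 0.035 m and angle between each of tube_carton_mid, tub_mid, pad_carton_mid, hex_keys_mid's own z axis and vertical below 0.1 rad and linear speed of each of tube_carton, tub, pad_carton, hex_keys below 0.02 m/s and angular speed of each of tube_carton, tub, pad_carton, hex_keys below 0.2 rad/s and angle between the y axis of tube_carton_mid and the y axis of blue_tray, either way round below 0.4 rad and x of tub_mid in the frame of blue_tray between 0.048 and 0.072 m and y of tub_mid in the frame of blue_tray between -0.012 and 0.012 m and z of tub_mid in the frame of blue_tray between 0.0275 and 0.0355 m and x of pad_carton_mid in the frame of yellow_tray between -0.072 and -0.048 m and y of pad_carton_mid in the frame of yellow_tray between -0.012 and 0.012 m and z of pad_carton_mid in the frame of yellow_tray between 0.026 and 0.034 m and angle between the y axis of each of pad_carton_mid, hex_keys_mid and the y axis of yellow_tray, either way round below 0.4 rad and x of hex_keys_mid in the frame of yellow_tray between 0.048 and 0.072 m and y of hex_keys_mid in the frame of yellow_tray between -0.012 and 0.012 m and z of hex_keys_mid in the frame of yellow_tray between 0.013 and 0.021 m and distance of each of black_tape_mid, rivet_tool_mid from where it was at the start of the episode below 0.015 m); the robot touches nothing.
It fails at once if the roll of black tape is pushed more than 15 mm (distance of black_tape_mid from where it was at the start of the episode above 0.015 m).
It fails at once if the chain rivet tool is pushed more than 15 mm (distance of rivet_tool_mid from where it was at the start of the episode above 0.015 m).
It also fails if it takes over 96 s, if anything falls off the work surface, if the arm or the gripper's body presses on something with over 40 N, if the wrist force passes 120 N, or if a joint passes its speed limit or range.

ROBOT

A 6-joint arm with a two-finger parallel gripper is mounted at the origin on a cart in front of the work surface, level with it; the furniture and walls round the work are solid. World frame = base frame: x ahead of the robot, y to its left, z up, the work surface at z = 0. Lengths are in m, angles in rad, forces in N, time in s.
With the tool pointing down it reaches from about 0.375 to 0.9 m from the base axis. Payload 3.1 kg.
Tool frame: the origin (TCP) lies on the centre line of the jaws, within the pads' length; the fingertips stand robot.nose_length ahead of it and the grasp point (between the pads) lies 6 mm ahead of it (robot.nose_length is the distance from the TCP to the fingertips, in m); z points along the fingers, y is the line along which they close (so a half turn about z gives the same grasp; the last joint's range is limited). The gripper opens to 87 mm and grips with 3 to 60 N. Pads are 19 mm wide; open, the fingers measure 117 mm over their backs; the gripper's body (75 mm by 190 mm) begins 51 mm behind the grasp point.
Start: joints at [-1.292, 0.527, 1.433, -0, 1.181, -0.178], TCP at [0.276, -0.561, 0.248] pointing down, gripper open.
Joint ranges: [-3.08, 3.08], [-0.75, 2.2], [0.22, 2.44], [-1.43, 4.57], [0, 2.65], [-2.85, 2.85]. Speed limits (rad/s): [2.79, 2.79, 3.14, 3.14, 3.14, 3.14].

INTERFACE

Orientations are given as a unit quaternion [x, y, z, w].
In Python, from rig import robot gives the robot as it stands.
- The arm moves only by the shell command python3 -m crank 'ROWS' [FORCE]. ROWS is JSON, one flat list of numbers, 7 for each row, row after row: the shift along the tool's x, y, z in mm, then the turn, a rotation vector about the tool's x, y, z in degrees, then the closure in counts, from 0 (fully open) to 255 (shut). In form: [x, y, z, ax, ay, az, fingers, x, y, z, ax, ay, az, fingers, ...]. A call has exactly 5 rows; each row is the pose to reach, as a shift and turn from the pose commanded when the call began, along the tool's axes at that moment; what a row does not reach only later rows make up. A row lasts 1/12 s, in which the tool goes at most 41.7 mm and 7.16 degrees, less where a joint would pass 70% of its speed; a pose out of reach is approached as far as the arm can. A call with a gripper value outside its range is refused whole. The fingers move at their own pace and stop on an object; FORCE is the grip in N (left out, the last holds). Time passes only in rows, so rows that repeat a pose let the fingers close, or fill a call up. It gives the time, the measured TCP pose, the force, the opening and the grip force at its end, in the units of the state.
- robot.get_obs(): the state, without advancing time (a new reading comes with each control period).
- robot.camera(name): name is "side" or "top"; returns a dict with "pixels" (480x640x3 uint8, red, green, blue), "intrinsics" (3x3 intrinsics, pixels), "k1" (the pictures are not rectified: a ray, as slopes to the right and down, at radius r is drawn at 1 + k1 r^2 times it, then the intrinsics apply), "extrinsics" (4x4, takes a point from camera to world coordinates). Camera axes: x right, y down, z forward; pixel columns grow to the right and rows downward; lengths in m; the calibration is good to about 2 mm. A picture is of the moment at which its call begins. There is no depth.
- robot.hand_in(): hands the job in; it is judged then, once.
The state is a dict: "time": time; "q": joint angles; "joint_velocities": joint speeds; "joint_torque": joint torques, N m; "position": TCP position; "tool_rot": TCP orientation; "ft_force": force on the tool from outside, world axes, zero at the start; "moment": the same for the moment, N m; "grip_width": finger opening in m; "grip_force": force on a finger pad.
Only numpy, scipy, OpenCV 4.12 (cv2) and the standard library are available. Lean on these libraries where they do the work, as an engineer would, in place of code of your own. Each camera call takes 0.05 s, during which the arm holds its last target. There are 200 camera calls.

## Working session

There is one attempt and no reset: what is moved stays moved. The work goes in short steps, Python scripts to look and compute and a shell command to move; the robot and the scene stay as the last step left them, time stands still between calls to the robot, and variables do not carry over. Pictures are saved under pics/ and viewed, at most 14 in all, crops included, and the job is handed in when it is done.

```bash
ls; mkdir -p pics; python3 - <<'E'
from rig import robot
import cv2,numpy as np
for n in("top","side"):
    c=robot.camera(n);cv2.imwrite(f"pics/{n}0.png",c["pixels"][:,:,::-1]);print(n,c["intrinsics"],c["k1"],np.round(c["extrinsics"],4))
print(robot.get_obs(),robot.nose_length)
E
```

```text
pics
top [[578.86519753   0.         316.7081217 ]
 [  0.         578.86519753 240.18976379]
 [  0.           0.           1.        ]] -0.19439583113564163 [[ 1.4000e-03 -9.9570e-01  9.2500e-02  4.6270e-01]
 [-1.0000e+00 -5.0000e-04  9.1000e-03 -7.6000e-03]
 [-9.0000e-03 -9.2500e-02 -9.9570e-01  1.0088e+00]
 [ 0.0000e+00  0.0000e+00  0.0000e+00  1.0000e+00]]
side [[484.6140411    0.         319.7421359 ]
 [  0.         484.6140411  240.61930677]
 [  0.           0.           1.        ]] 0.018505370467728474 [[ 0.9998  0.0027  0.0215  0.5674]
 [-0.0154 -0.6097  0.7925 -0.6768]
 [ 0.0153 -0.7927 -0.6095  0.6011]
 [ 0.      0.      0.      1.    ]]
{'time': 0.1, 'q': array([-1.29249062e+00,  5.28394657e-01,  1.43378047e+00,  5.31133566e-06,
        1.18139991e+00, -1.78501641e-01]), 'joint_velocities': array([ 6.94649870e-05, -4.25225582e-04, -1.57813669e-03, -4.73499276e-04,
        1.61134280e-03, -5.89964584e-04]), 'joint_torque': array([ 2.53448854e-05, -4.40988028e+01, -1.77150500e+01,  6.34493446e-02,
        5.33559930e-02, -4.13491159e-05]), 'position': array([ 0.27553326, -0.56030176,  0.24665425]), 'tool_rot': array([ 9.74028831e-01,  2.26421850e-01, -4.69891261e-05, -9.90079781e-04]), 'ft_force': array([-4.87467399e-04,  9.43496796e-01, -3.97086608e-01]), 'moment': array([ 0.00037559,  0.01105973, -0.00976239]), 'grip_force': 0.0, 'grip_width': 0.08730957620514537} 0.025
```

View pics/top0.png

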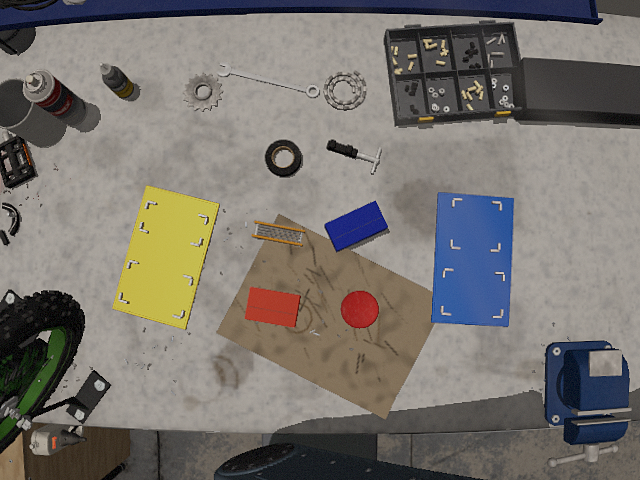

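View pics/side0.png

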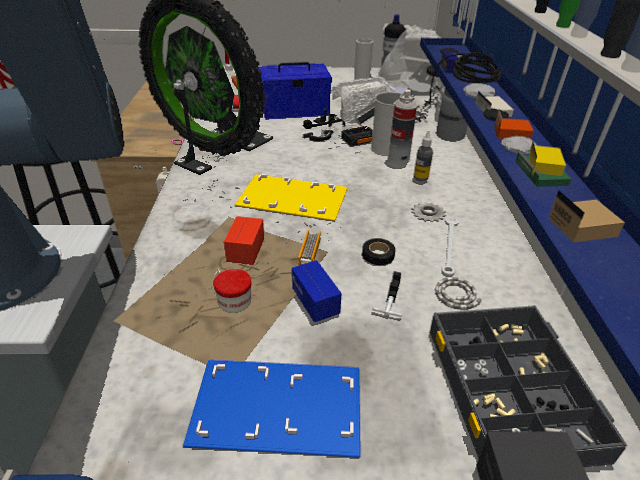

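The top view shows the yellow tray at (165,257), blue tray (472,259), red carton (273,307), tub (360,309), blue carton (357,226) and hex keys (278,233). The tape is at (283,157) and the tool at (355,153). I'll fit silhouettes with the known sizes.

```bash
cat > h.py <<'E'
import numpy as np,cv2
from scipy.optimize import minimize
from rig import robot
def proj(c,P):
    T=np.linalg.inv(c["extrinsics"]);r=cv2.Rodrigues(T[:3,:3])[0]
    return cv2.projectPoints(np.asarray(P,float),r,T[:3,3],c["intrinsics"],np.array([c["k1"],0,0,0]))[0][:,0]
def ray(c,u,v,z):
    p=cv2.undistortPoints(np.array([[[u,v]]],float),c["intrinsics"],np.array([c["k1"],0,0,0]))[0,0]
    E=c["extrinsics"];d=E[:3,:3]@[*p,1];o=E[:3,3];return o+d*(z-o[2])/d[2]
# name: sx,sy,h (round if sy=0), hsv ranges
OBJ=dict(blue_tray=(.23,.14,.006),yellow_tray=(.23,.14,.006),red=(.055,.085,.05),pad=(.05,.095,.048),tub=(.064,0,.051),hex=(.028,.09,.022))
HSV=dict(blue_tray=((105,120,120),(118,255,255)),yellow_tray=((24,120,120),(35,255,255)),red=((0,150,60),(8,255,255)),tub=((0,150,60),(8,255,255)),pad=((117,120,40),(126,255,255)),hex=((12,120,100),(23,255,255)))
def model(n,p,z0=0):
    sx,sy,h=OBJ[n]
    if sy: xy=np.array([[a,b] for a in(-sx/2,sx/2) for b in(-sy/2,sy/2)]);zs=(0,h)
    else: t=np.linspace(0,6.28,40);xy=sx/2*np.c_[np.cos(t),np.sin(t)];zs=(h-.011,h)
    c,s=np.cos(p[2]),np.sin(p[2]);xy=xy@np.array([[c,s],[-s,c]])+p[:2]
    return np.vstack([np.c_[xy,np.full(len(xy),z0+z)] for z in zs])
def mask(c,n,u,v,r=90,hull=True):
    hsv=cv2.cvtColor(c["pixels"],cv2.COLOR_RGB2HSV);lo,hi=HSV[n];m=cv2.inRange(hsv,lo,hi)
    if n in("red","tub"): m|=cv2.inRange(hsv,(172,150,60),(180,255,255))
    k=np.zeros_like(m);cv2.circle(k,(u,v),r,255,-1);m&=k
    m=cv2.morphologyEx(m,cv2.MORPH_OPEN,np.ones((2,2),np.uint8))
    h=cv2.convexHull(cv2.findNonZero(m));o=np.zeros_like(m);cv2.fillConvexPoly(o,h,255);return o
def fit(c,n,u,v,z0=0,r=90,yaw=0.):
    m=mask(c,n,u,v,r);S=4;M=cv2.resize(m,None,fx=S,fy=S,interpolation=cv2.INTER_NEAREST)
    def f(p):
        q=np.array([p[0],p[1],p[2]/10]); h=cv2.convexHull(((proj(c,model(n,q,z0))+.5)*S).astype(np.float32))
        o=np.zeros_like(M);cv2.fillConvexPoly(o,np.round(h).astype(int),255);return np.count_nonzero(o^M)/np.count_nonzero(M)
    best=None;w=ray(c,u,v,z0+OBJ[n][2])
    for y in((-.35,0,.35) if OBJ[n][1] else (0,)):
        s=np.array([w[0],w[1],(yaw+y)*10]);sim=np.vstack([s,s+[.02,0,0],s+[0,.02,0],s+[0,0,2]])
        b=minimize(f,s,method="Nelder-Mead",options=dict(initial_simplex=sim,xatol=1e-4,fatol=1e-4))
        if best is None or b.fun<best.fun:best=b
    return np.r_[best.x[:2],best.x[2]/10],best.fun
E
python3 - <<'E'
from h import *
px=dict(top=dict(blue_tray=(472,259),yellow_tray=(165,257),red=(273,307),pad=(357,226),tub=(360,309),hex=(278,233)),
side=dict(blue_tray=(276,407),yellow_tray=(292,197),red=(245,240),pad=(316,291),tub=(233,282),hex=(310,246)))
for cn in px:
    c=robot.camera(cn);im=c["pixels"][:,:,::-1].copy()
    for n,(u,v) in px[cn].items():
        p,e=fit(c,n,u,v,r=(100 if "tray" in n else 42 if n!="hex" else 32))
        print(cn,n,np.round(p[:2]*1e3,1),round(np.degrees(p[2]),1),round(e,3))
        cv2.polylines(im,[np.round(cv2.convexHull(proj(c,model(n,p)).astype(np.float32))).astype(int)],1,(0,255,0),1)
    if cn=="top":
        for u,v in((283,157),(355,153)):print(ray(c,u,v,.01))
    cv2.imwrite(f"pics/{cn}1.png",im)
E
```

```text
top blue_tray [ 522. -273.] -3.4 0.285
top yellow_tray [526.5 269.1] -14.5 0.013
top red [439.7  73.6] -9.7 0.03
top pad [576.5 -65.6] 25.0 0.12
top tub [436. -71.] 6.3 0.05
top hex [566.6  67.3] -11.0 0.06
[0.7030419  0.06118755 0.01      ]
[ 0.71022325 -0.06594806  0.01      ]
side blue_tray [ 524.4 -275.4] -3.8 0.024
side yellow_tray [530.4 268. ] -14.7 0.039
side red [441.6  45.6] -8.2 0.249
side pad [578.9 -65.9] 20.0 0.091
side tub [439.  -68.7] 14.9 0.521
side hex [569.2  69.3] -11.4 0.166
```

View pics/top1.png

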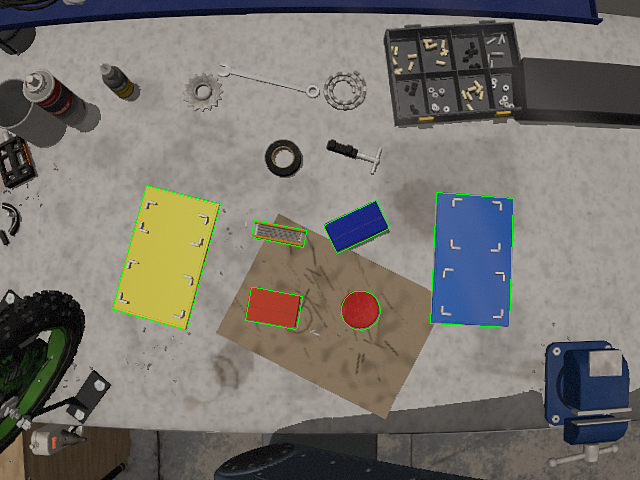

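View pics/side1.png

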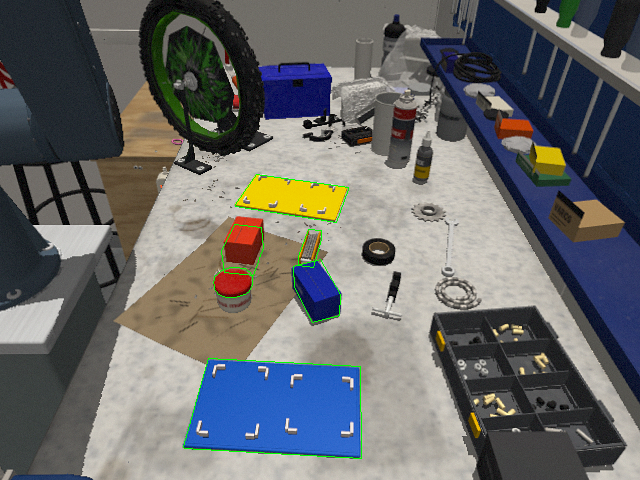

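The overlays fit closely in the top view: every outline sits on its object, to about 1 px. I averaged the two cameras where both fit well. The side-view fits for red and tub mixed the two objects together, so I'm ignoring those. Next is the move helper, then the tub.

```bash
cat > d.py <<'E'
import sys,numpy as np
from scipy.spatial.transform import Rotation as R
from rig import robot
# print shift (tool mm) and turn (deg) to x y z(mm) with tool y at angle a (deg)
o=robot.get_obs();Rc=R.from_quat(o["tool_rot"]);p=o["position"]*1e3
print("pos",np.round(p,1),"q",np.round(o["q"],2),"w",round(o["grip_width"]*1e3,1),"gf",round(o["grip_force"],1),"f",np.round(o["ft_force"],1),"t",round(o["time"],2))
cy=Rc.as_matrix()[:,1];ca=np.degrees(np.arctan2(cy[1],cy[0]));print("toolY",round(ca,1))
for t in sys.argv[1:]:
    x,y,z,a=map(float,t.split(","));a=ca+(a-ca+90)%180-90;b=np.radians(a)
    Y=np.array([np.cos(b),np.sin(b),0]);Z=np.array([0,0,-1.]);Rt=R.from_matrix(np.c_[np.cross(Y,Z),Y,Z])
    print(t,"shift",np.round(Rc.inv().apply(np.array([x,y,z])-p),1),"turn",np.round((Rc.inv()*Rt).as_rotvec(degrees=True),1))
E
python3 d.py 437,-70,150,-3.5
```

```text
pos [ 275.6 -560.5  246.9] q [-1.29  0.53  1.43  0.    1.18 -0.18] w 86.8 gf 0.0 f [-0.5 -0.6 -1.8] t 0.2
toolY -63.8
437,-70,150,-3.5 shift [ 361.2 -368.9   97.5] turn [ -0.1  -0.1 -60.3]
```

```bash
python3 -m crank '[24,-24,0,0,0,0,0, 50,-51,0,0,0,0,0, 77,-78,0,0,0,0,0, 104,-106,0,0,0,0,0, 131,-133,0,0,0,0,0]' 30; python3 -m crank '[27,-27,0,0,0,0,0, 54,-55,0,0,0,0,0, 81,-82,10,0,0,0,0, 108,-110,20,0,0,0,0, 135,-138,30,0,0,0,0]'; python3 d.py 437,-70,150,-3.5
```

```text
time: 0.62
position: [0.3346, -0.3818, 0.2473]
tool_rot: [0.974, 0.226, 0.0, -0.0]
ft_force: [0.8, 0.4, 0.6]
grip_width: 0.0867
grip_force: 0.0
time: 1.03
position: [0.3952, -0.1988, 0.2176]
tool_rot: [0.974, 0.226, 0.0, 0.0]
ft_force: [0.9, -0.9, -0.6]
grip_width: 0.087
grip_force: 0.0
pos [ 395.2 -198.8  217.6] q [-0.72  0.33  1.91  0.    0.9   0.39] w 87.0 gf 0.0 f [ 0.9 -0.9 -0.6] t 1.03
toolY -63.9
437,-70,150,-3.5 shift [ 94.2 -97.3  67.5] turn [  0.1   0.  -60.4]
```

```bash
python3 -m crank '[19,-19,13,0,0,-7,0, 38,-39,27,0,0,-14,0, 57,-58,41,0,0,-21,0, 76,-78,54,0,0,-28,0, 94,-97,67,0,0,-35,0]'; python3 -m crank '[0,0,0,0,0,-7,0, 0,0,0,0,0,-14,0, 0,0,0,0,0,-20,0, 0,0,0,0,0,-25.4,0, 0,0,0,0,0,-25.4,0]';  python3 d.py 437,-70,51,-3.5
```

```text
time: 1.45
position: [0.4368, -0.0704, 0.15]
tool_rot: [0.859, 0.511, 0.0, 0.0]
ft_force: [0.5, 0.1, 0.6]
grip_width: 0.0869
grip_force: 0.0
time: 1.87
position: [0.4365, -0.0717, 0.1505]
tool_rot: [0.727, 0.686, -0.0, -0.0]
ft_force: [-0.7, 0.4, -0.4]
grip_width: 0.0869
grip_force: 0.0
pos [436.5 -71.7 150.5] q [-0.42  0.46  1.97 -0.    0.71 -0.36] w 86.9 gf 0.0 f [-0.7  0.4 -0.4] t 1.87
toolY -3.3
437,-70,51,-3.5 shift [ 1.7  0.4 99.5] turn [-0.  -0.   0.2]
```

```bash
python3 -m crank '[1.7,0.4,30,0,0,0,0, 1.7,0.4,60,0,0,0,0, 1.7,0.4,85,0,0,0,0, 1.7,0.4,99.5,0,0,0,0, 1.7,0.4,99.5,0,0,0,0]'; python3 -m crank '[0,0,0,0,0,0,255,0,0,0,0,0,0,255,0,0,0,0,0,0,255,0,0,0,0,0,0,255,0,0,0,0,0,0,255]' 30;python3 -m crank '[0,0,0,0,0,0,255,0,0,-5,0,0,0,255,0,0,-30,0,0,0,255,0,0,-60,0,0,0,255,0,0,-90,0,0,0,255]';  python3 - <<'E'
import numpy as np
for n,c,a in(("blue",(523,-274),-3.5),("yellow",(528,268.5),-14.6)):
    a=np.radians(a)
    for s in(-60,60):print(n,s,c[0]+s*np.cos(a),c[1]+s*np.sin(a))
E
python3 d.py 583,-277.7,140,-3.5
```

```text
time: 2.28
position: [0.4356, -0.0698, 0.0487]
tool_rot: [0.729, 0.685, -0.001, -0.002]
ft_force: [-0.6, 0.5, 0.1]
grip_width: 0.087
grip_force: 0.0
time: 2.7
position: [0.4376, -0.0704, 0.052]
tool_rot: [0.728, 0.686, 0.0, 0.001]
ft_force: [-0.9, 0.3, 3.9]
grip_width: 0.0625
grip_force: 30.0
time: 3.12
position: [0.4359, -0.0697, 0.1417]
tool_rot: [0.728, 0.686, -0.001, -0.001]
ft_force: [-0.4, -0.1, -1.2]
grip_width: 0.0625
grip_force: 30.0
blue -60 463.11191209468797 -270.3370876279086
blue 60 582.888087905312 -277.6629123720914
yellow -60 469.93744977108173 283.6241614945868
yellow 60 586.0625502289183 253.37583850541318
pos [435.9 -69.7 141.7] q [-0.41  0.47  1.98 -0.    0.69 -0.35] w 62.5 gf 30.0 f [-0.4 -0.1 -1.2] t 3.12
toolY -3.4
583,-277.7,140,-3.5 shift [-198.8  159.3    1.1] turn [-0.2 -0.1  0.1]
```

```bash
python3 -m crank '[-10,8,0,0,0,0,255, -32,26,0,0,0,0,255, -58,46,0,0,0,0,255, -86,69,0,0,0,0,255, -114,91,0,0,0,0,255]'; python3 -m crank '[-27,21,0,0,0,0,255, -51,41,0,0,0,0,255, -71,57,0,0,0,0,255, -81,65,0,0,0,0,255, -85,68,0,0,0,0,255]';python3 -m crank '[0,0,0,0,0,0,255,0,0,0,0,0,0,255,0,0,0,0,0,0,255,0,0,0,0,0,0,255,0,0,0,0,0,0,255]'; python3 d.py 583,-277.7,59,-3.5
```

```text
time: 3.53
position: [0.5214, -0.1905, 0.1408]
tool_rot: [0.728, 0.686, -0.0, -0.0]
ft_force: [1.1, -0.4, -1.7]
grip_width: 0.0626
grip_force: 30.0
time: 3.95
position: [0.5849, -0.281, 0.1401]
tool_rot: [0.729, 0.685, -0.0, 0.001]
ft_force: [-0.9, 1.0, -1.9]
grip_width: 0.0624
grip_force: 30.0
time: 4.37
position: [0.5833, -0.2772, 0.1411]
tool_rot: [0.728, 0.686, -0.0, -0.0]
ft_force: [-0.2, -0.4, -1.2]
grip_width: 0.0629
grip_force: 30.0
pos [ 583.3 -277.2  141.1] q [-0.62  0.68  1.47  0.    0.99 -0.56] w 62.9 gf 30.0 f [-0.2 -0.4 -1.2] t 4.37
toolY -3.4
583,-277.7,59,-3.5 shift [-0.5 -0.2 82.1] turn [-0.  -0.   0.1]
```

```bash
python3 -m crank '[0,0,20,0,0,0,255, 0,0,45,0,0,0,255, 0,0,65,0,0,0,255, 0,0,77,0,0,0,255, 0,0,82,0,0,0,255]'; python3 -m crank '[0,0,0.5,0,0,0,255,0,0,0.5,0,0,0,255,0,0,0.5,0,0,0,0,0,0,0.5,0,0,0,0,0,0,0.5,0,0,0,0]';python3 -m crank '[0,0,0,0,0,0,0,0,0,-20,0,0,0,0,0,0,-50,0,0,0,0,0,0,-85,0,0,0,0,0,0,-100,0,0,0,0]'; python3 d.py 440,73.6,140,-9.7
```

```text
time: 4.78
position: [0.5822, -0.2768, 0.0579]
tool_rot: [0.728, 0.686, -0.001, -0.003]
ft_force: [-7.9, 4.2, 27.9]
grip_width: 0.0629
grip_force: 30.0
time: 5.2
position: [0.5844, -0.2787, 0.0594]
tool_rot: [0.728, 0.686, 0.0, 0.001]
ft_force: [-0.2, 0.3, 0.0]
grip_width: 0.0754
grip_force: 0.0
time: 5.62
position: [0.5856, -0.2795, 0.163]
tool_rot: [0.728, 0.686, 0.001, 0.003]
ft_force: [0.3, -0.4, 0.3]
grip_width: 0.0866
grip_force: 0.0
pos [ 585.6 -279.5  163. ] q [-0.62  0.65  1.45  0.    1.03 -0.56] w 86.6 gf 0.0 f [ 0.3 -0.4  0.3] t 5.62
toolY -3.4
440,73.6,140,-9.7 shift [ 343.9 -166.6   20.8] turn [0.3 0.2 6.3]
```

```bash
python3 -m crank '[30,-15,0,0,0,0,0, 66,-32,0,0,0,0,0, 102,-49,0,0,0,0,0, 138,-67,0,0,0,0,0, 174,-84,10,0,0,0,0]'; python3 -m crank '[36,-17,2,0,0,2,0, 72,-35,4,0,0,4,0, 108,-52,6,0,0,6.3,0, 140,-68,8,0,0,6.3,0, 162,-79,10,0,0,6.3,0]'; python3 -m crank '[8,-4,0,0,0,0,0,8,-4,0,0,0,0,0,8,-4,0,0,0,0,0,8,-4,0,0,0,0,0,8,-4,0,0,0,0,0]'; python3 d.py 440,73.6,34,-9.7
python3 - <<'E'
from h import *
c=robot.camera("side");cv2.imwrite("pics/s2.png",c["pixels"][:,:,::-1])
print(fit(c,"tub",320,372,z0=.006,r=45))
E
```

```text
time: 6.03
position: [0.5106, -0.0988, 0.1503]
tool_rot: [0.728, 0.685, 0.001, 0.002]
ft_force: [1.1, 0.0, -0.3]
grip_width: 0.0871
grip_force: 0.0
time: 6.45
position: [0.4389, 0.0693, 0.1388]
tool_rot: [0.764, 0.645, -0.0, -0.001]
ft_force: [0.5, 0.2, -0.5]
grip_width: 0.0871
grip_force: 0.0
time: 6.87
position: [0.44, 0.0741, 0.1387]
tool_rot: [0.765, 0.644, 0.001, 0.001]
ft_force: [-0.0, 0.3, 1.1]
grip_width: 0.087
grip_force: 0.0
pos [440.   74.1 138.7] q [-0.08  0.48  1.98 -0.    0.68  0.09] w 87.0 gf 0.0 f [-0.   0.3  1.1] t 6.87
toolY -9.8
440,73.6,34,-9.7 shift [-5.000e-01 -1.000e-01  1.047e+02] turn [ 0.1  0.  -0.1]
(array([ 0.58589179, -0.2794607 ,  0.05874028]), np.float64(0.08249389499389499))
```

View pics/s2.png

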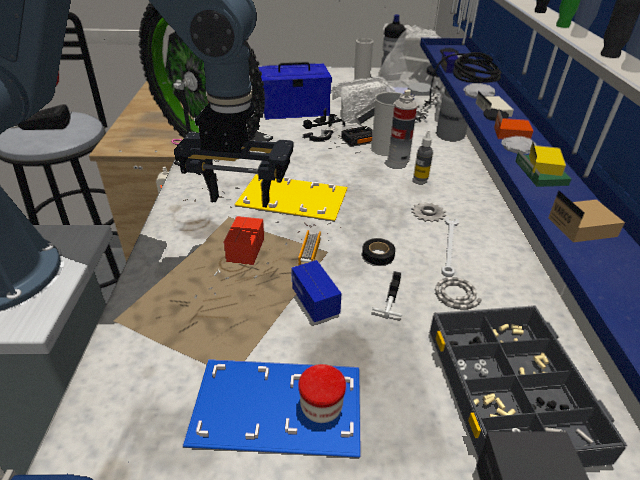

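The tub stands in its nest at about (321,390), within 2 mm of the centre. Now the red carton.

```bash
python3 -m crank '[-0.5,0,30,0,0,0,0, -0.5,0,60,0,0,0,0, -0.5,0,85,0,0,0,0, -0.5,0,100,0,0,0,0, -0.5,0,104.7,0,0,0,0]'; python3 -m crank '[0,0,0,0,0,0,255,0,0,0,0,0,0,255,0,0,0,0,0,0,255,0,0,0,0,0,0,255,0,0,0,0,0,0,255]' 30;python3 d.py;python3 -m crank '[0,0,0,0,0,0,255,0,0,-5,0,0,0,255,0,0,-30,0,0,0,255,0,0,-65,0,0,0,255,0,0,-105,0,0,0,255]'; python3 d.py 463.1,-270.3,145,-3.5
```

```text
time: 7.33
position: [0.438, 0.0739, 0.0316]
tool_rot: [0.765, 0.644, -0.001, -0.001]
ft_force: [0.5, -0.7, 0.9]
grip_width: 0.0867
grip_force: 0.0
time: 7.75
position: [0.4391, 0.0748, 0.0348]
tool_rot: [0.765, 0.645, 0.001, 0.001]
ft_force: [-0.9, 0.8, 0.6]
grip_width: 0.0615
grip_force: 0.0
pos [439.1  74.8  34.8] q [-0.08  0.71  2.03  0.    0.4   0.09] w 61.5 gf 0.0 f [-0.9  0.8  0.6] t 7.75
toolY -9.7
time: 8.17
position: [0.4366, 0.0751, 0.139]
tool_rot: [0.765, 0.645, -0.002, -0.002]
ft_force: [0.5, 0.4, -1.1]
grip_width: 0.0544
grip_force: 30.0
pos [436.6  75.1 139. ] q [-0.08  0.48  1.98  0.    0.69  0.09] w 54.4 gf 30.0 f [ 0.5  0.4 -1.1] t 8.17
toolY -9.7
463.1,-270.3,145,-3.5 shift [-335.9   84.5   -6.3] turn [-0.3  0.  -6.2]
```

```bash
python3 -m crank '[-12,3,-3,0,0,-1,255, -42,11,-6,0,0,-2,255, -78,20,-6,0,0,-3,255, -116,29,-6,0,0,-4,255, -154,39,-6,0,0,-6.2,255]'; python3 -m crank '[-38,5,0,0,0,0,255, -76,11,0,0,0,0,255, -112,16,0,0,0,0,255, -144,20,0,0,0,0,255, -166,23,0,0,0,0,255]';python3 d.py 463.1,-270.3,145,-3.5
```

```text
time: 8.58
position: [0.4501, -0.0843, 0.1454]
tool_rot: [0.728, 0.686, -0.0, -0.0]
ft_force: [0.9, -0.6, -2.1]
grip_width: 0.0547
grip_force: 30.0
time: 9.0
position: [0.4636, -0.2538, 0.1452]
tool_rot: [0.729, 0.684, -0.0, 0.001]
ft_force: [1.3, 0.9, -1.4]
grip_width: 0.0548
grip_force: 30.0
pos [ 463.6 -253.8  145.2] q [-0.71  0.55  1.77 -0.    0.82 -0.65] w 54.8 gf 30.0 f [ 1.3  0.9 -1.4] t 9.0
toolY -3.6
463.1,-270.3,145,-3.5 shift [-16.5   0.6   0.2] turn [ 0.1  0.1 -0.1]
```

```bash
python3 -m crank '[-10,0.5,0,0,0,0,255, -17,0.5,0,0,0,0,255, -17,0.5,10,0,0,0,255, -17,0.5,30,0,0,0,255, -17,0.5,50,0,0,0,255]'; python3 d.py 463.8,-270.9,42,-3.5
```

```text
time: 9.42
position: [0.4628, -0.2656, 0.0944]
tool_rot: [0.728, 0.685, 0.0, -0.0]
ft_force: [-0.1, 0.1, -1.4]
grip_width: 0.0547
grip_force: 30.0
pos [ 462.8 -265.6   94.4] q [-0.73  0.64  1.79  0.    0.72 -0.67] w 54.7 gf 30.0 f [-0.1  0.1 -1.4] t 9.42
toolY -3.5
463.8,-270.9,42,-3.5 shift [-5.3  1.4 52.4] turn [-0. -0.  0.]
```

```bash
python3 -m crank '[0,0,15,0,0,0,255, 0,0,30,0,0,0,255, 0,0,42,0,0,0,255, 0,0,50,0,0,0,255, 0,0,53,0,0,0,255]'; python3 d.py 463.8,-270.9,42,-3.5
```

```text
time: 9.83
position: [0.4618, -0.2646, 0.0407]
tool_rot: [0.728, 0.686, -0.0, -0.003]
ft_force: [-4.0, 4.7, 22.0]
grip_width: 0.0548
grip_force: 30.0
pos [ 461.8 -264.6   40.7] q [-0.73  0.74  1.81  0.    0.6  -0.67] w 54.8 gf 30.0 f [-4.   4.7 22. ] t 9.83
toolY -3.4
463.8,-270.9,42,-3.5 shift [-6.2  2.4 -1.3] turn [-0.2 -0.2  0.1]
```

```bash
python3 -m crank '[0,0,-4,0,0,0,255, -4,1,-4,0,0,0,255, -6,2,-4,0,0,0,255, -6,2,-4,0,0,0,255, -6,2,-1,0,0,0,255]';  python3 -m crank '[0,0,1,0,0,0,255,0,0,1,0,0,0,255,0,0,1,0,0,0,0,0,0,1,0,0,0,0,0,0,1,0,0,0,0]';python3 -m crank '[0,0,0,0,0,0,0,0,0,-20,0,0,0,0,0,0,-50,0,0,0,0,0,0,-85,0,0,0,0,0,0,-120,0,0,0,0]'; python3 d.py 577,-65.7,140,23
```

```text
time: 10.25
position: [0.4654, -0.2744, 0.0436]
tool_rot: [0.729, 0.685, 0.0, 0.001]
ft_force: [-0.2, -0.2, -1.1]
grip_width: 0.0548
grip_force: 30.0
time: 10.67
position: [0.4648, -0.2738, 0.042]
tool_rot: [0.729, 0.685, 0.0, 0.0]
ft_force: [0.9, 0.6, 0.4]
grip_width: 0.0677
grip_force: 0.0
time: 11.08
position: [0.4642, -0.2732, 0.1627]
tool_rot: [0.729, 0.685, -0.0, -0.001]
ft_force: [0.4, -0.0, -1.0]
grip_width: 0.0863
grip_force: 0.0
pos [ 464.2 -273.2  162.7] q [-0.74  0.53  1.73  0.    0.88 -0.68] w 86.3 gf 0.0 f [ 0.4 -0.  -1. ] t 11.08
toolY -3.5
577,-65.7,140,23 shift [214.   99.9  22.8] turn [ -0.1  -0.1 -26.5]
```

```bash
python3 -m crank '[26,12,0,0,0,0,0, 59,27,0,0,0,0,0, 92,42,0,0,0,0,0, 126,58,0,0,0,0,0, 160,74,10,0,0,0,0]'; python3 -m crank '[27,13,5,0,0,-6,0, 45,21,12,0,0,-12,0, 54,26,13,0,0,-18,0, 54,26,13,0,0,-24,0, 54,26,13,0,0,-26.5,0]'; python3 d.py 577,-65.7,33,23
```

```text
time: 11.5
position: [0.5501, -0.1177, 0.1537]
tool_rot: [0.729, 0.685, 0.001, 0.002]
ft_force: [1.1, -0.7, -0.2]
grip_width: 0.0869
grip_force: 0.0
time: 11.92
position: [0.5778, -0.0649, 0.1386]
tool_rot: [0.549, 0.836, -0.0, -0.0]
ft_force: [-0.1, -0.5, 0.0]
grip_width: 0.087
grip_force: 0.0
pos [577.8 -64.9 138.6] q [-0.3   0.61  1.64 -0.    0.89 -0.71] w 87.0 gf 0.0 f [-0.1 -0.5  0. ] t 11.92
toolY 23.3
577,-65.7,33,23 shift [ -0.4  -1.  105.6] turn [-0.  -0.   0.3]
```

```bash
python3 -m crank '[0,-1,30,0,0,0,0, 0,-1,60,0,0,0,0, 0,-1,85,0,0,0,0, 0,-1,100,0,0,0,0, 0,-1,105,0,0,0,0]'; python3 -m crank '[0,0,0,0,0,0,255,0,0,0,0,0,0,255,0,0,0,0,0,0,255,0,0,0,0,0,0,255,0,0,0,0,0,0,255]' 30;python3 -m crank '[0,0,0,0,0,0,255,0,0,0,0,0,0,255,0,0,0,0,0,0,255,0,0,-20,0,0,0,255,0,0,-50,0,0,0,255]';python3 -m crank '[0,0,-30,0,0,0,255,0,0,-50,0,0,0,255,0,0,-60,0,0,0,255,0,0,-60,0,0,0,255,0,0,-60,0,0,0,255]'; python3 d.py 470.5,283.4,145,-14.6
```

```text
time: 12.33
position: [0.575, -0.0661, 0.0312]
tool_rot: [0.552, 0.834, -0.001, -0.002]
ft_force: [-0.6, 0.2, 1.2]
grip_width: 0.0867
grip_force: 0.0
time: 12.75
position: [0.5776, -0.0668, 0.0351]
tool_rot: [0.552, 0.834, 0.0, 0.001]
ft_force: [0.8, -0.1, 0.3]
grip_width: 0.0616
grip_force: 0.0
time: 13.17
position: [0.5741, -0.0659, 0.0815]
tool_rot: [0.552, 0.834, -0.001, -0.004]
ft_force: [-0.1, 0.5, -0.8]
grip_width: 0.0498
grip_force: 29.8
time: 13.58
position: [0.5763, -0.0665, 0.1434]
tool_rot: [0.552, 0.834, -0.0, -0.0]
ft_force: [-0.2, 0.7, -1.3]
grip_width: 0.0501
grip_force: 29.8
pos [576.3 -66.5 143.4] q [-0.31  0.61  1.64 -0.    0.9  -0.71] w 50.1 gf 29.8 f [-0.2  0.7 -1.3] t 13.58
toolY 23.0
470.5,283.4,145,-14.6 shift [363.5  39.1  -1.4] turn [-0.  -0.  37.6]
```

```bash
python3 -m crank '[20,2,-3,0,0,0,255, 55,6,-5,0,0,0,255, 92,10,-5,0,0,0,255, 130,14,-5,0,0,0,255, 168,18,-5,0,0,0,255]'; python3 -m crank '[38,4,0,0,0,7,255, 76,8,0,0,0,14,255, 112,12,0,0,0,21,255, 144,15,0,0,0,28,255, 170,18,0,0,0,34,255]';python3 d.py 470.5,283.4,145,-14.6
```

```text
time: 14.0
position: [0.5257, 0.0962, 0.1466]
tool_rot: [0.553, 0.833, -0.001, -0.002]
ft_force: [1.1, 0.2, -1.6]
grip_width: 0.0496
grip_force: 29.8
time: 14.42
position: [0.4753, 0.2603, 0.1466]
tool_rot: [0.772, 0.635, -0.002, -0.001]
ft_force: [-0.1, -0.1, -2.1]
grip_width: 0.05
grip_force: 29.8
pos [475.3 260.3 146.6] q [0.29 0.56 1.73 0.   0.85 0.49] w 50.0 gf 29.8 f [-0.1 -0.1 -2.1] t 14.42
toolY -11.1
470.5,283.4,145,-14.6 shift [21.7 -9.1  1.6] turn [-0.3  0.1  3.5]
```

```bash
python3 -m crank '[12,-5,0,0,0,2,255, 22,-9,0,0,0,3.5,255, 22,-9,10,0,0,3.5,255, 22,-9,30,0,0,3.5,255, 22,-9,40,0,0,3.5,255]'; python3 -m crank '[0,0,10,0,0,0,255,0,0,20,0,0,0,255,0,0,20,0,0,0,255,0,0,20,0,0,0,255,0,0,20,0,0,0,255]';  python3 d.py 470.5,283.4,40,-14.6
```

```text
time: 14.83
position: [0.4715, 0.2809, 0.1055]
tool_rot: [0.79, 0.614, -0.003, -0.001]
ft_force: [-0.3, -0.1, -2.1]
grip_width: 0.05
grip_force: 29.8
time: 15.25
position: [0.4738, 0.2817, 0.089]
tool_rot: [0.79, 0.613, 0.0, 0.0]
ft_force: [0.7, -0.2, -2.1]
grip_width: 0.0499
grip_force: 29.8
pos [473.8 281.7  89. ] q [ 0.33  0.66  1.74 -0.    0.73  0.58] w 49.9 gf 29.8 f [ 0.7 -0.2 -2.1] t 15.25
toolY -14.4
470.5,283.4,40,-14.6 shift [ 0.8 -3.6 49. ] turn [ 0.  -0.   0.2]
```

```bash
python3 -m crank '[1,-2,15,0,0,0,255, 1,-3,30,0,0,0,255, 1,-3,40,0,0,0,255, 1,-3,46,0,0,0,255, 1,-3,48,0,0,0,255]'; python3 -m crank '[0,0,0.5,0,0,0,255,0,0,0.5,0,0,0,255,0,0,0.5,0,0,0,255,0,0,0.5,0,0,0,0,0,0,0.5,0,0,0,0]';python3 d.py; python3 -m crank '[0,0,0,0,0,0,0,0,0,0,0,0,0,0,0,0,-30,0,0,0,0,0,0,-65,0,0,0,0,0,0,-105,0,0,0,0]'; python3 d.py 568,68,140,-11
```

```text
time: 15.67
position: [0.4705, 0.2835, 0.0406]
tool_rot: [0.79, 0.613, -0.0, -0.0]
ft_force: [-3.3, -1.3, 14.1]
grip_width: 0.0504
grip_force: 29.8
time: 16.08
position: [0.4711, 0.2838, 0.0408]
tool_rot: [0.79, 0.613, 0.001, 0.0]
ft_force: [0.4, -0.7, 0.1]
grip_width: 0.0568
grip_force: 0.0
pos [471.1 283.8  40.8] q [0.34 0.75 1.76 0.   0.63 0.59] w 56.8 gf 0.0 f [ 0.4 -0.7  0.1] t 16.08
toolY -14.3
time: 16.5
position: [0.4694, 0.2831, 0.145]
tool_rot: [0.79, 0.613, -0.002, -0.001]
ft_force: [1.1, 0.6, 0.1]
grip_width: 0.0845
grip_force: 0.0
pos [469.4 283.1 145. ] q [ 0.34  0.57  1.72 -0.    0.86  0.59] w 84.5 gf 0.0 f [1.1 0.6 0.1] t 16.5
toolY -14.3
568,68,140,-11 shift [-183.9  148.9    4.9] turn [-0.2  0.1 -3.3]
```

```bash
python3 -m crank '[-20,16,0,0,0,0,0, -49,40,0,0,0,0,0, -78,63,0,0,0,0,0, -107,87,0,0,0,0,0, -136,110,0,0,0,0,0]'; python3 -m crank '[-24,19,0,0,0,-1.5,0, -41,33,3,0,0,-3.3,0, -48,38.5,5,0,0,-3.3,0, -48,38.5,5,0,0,-3.3,0, -48,38.5,5,0,0,-3.3,0]'; python3 d.py 568,68,29.5,-11
python3 - <<'E'
from h import *
c=robot.camera("top");cv2.imwrite("pics/t3.png",c["pixels"][:,:,::-1])
E
```

```text
time: 16.92
position: [0.5442, 0.1232, 0.1458]
tool_rot: [0.79, 0.614, 0.0, 0.0]
ft_force: [0.5, 0.7, -0.0]
grip_width: 0.0869
grip_force: 0.0
time: 17.33
position: [0.5682, 0.069, 0.14]
tool_rot: [0.772, 0.635, -0.0, -0.001]
ft_force: [-1.5, 1.2, -0.4]
grip_width: 0.0872
grip_force: 0.0
pos [568.2  69.  140. ] q [-0.07  0.6   1.66  0.    0.88  0.12] w 87.2 gf 0.0 f [-1.5  1.2 -0.4] t 17.33
toolY -11.1
568,68,29.5,-11 shift [ -1.1   0.2 110.5] turn [-0.1 -0.  -0.1]
```

View pics/t3.png

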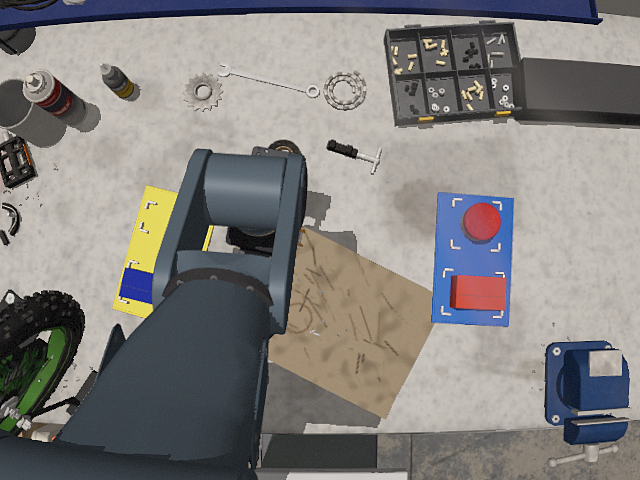

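Tub and red carton sit in the blue tray and the pad carton in the yellow one. I'll check them numerically later. Now the hex keys.

```bash
python3 -m crank '[-1,0,30,0,0,0,0, -1,0,60,0,0,0,0, -1,0,85,0,0,0,0, -1,0,102,0,0,0,0, -1,0,108,0,0,0,0]'; python3 -m crank '[0,0,0.5,0,0,0,100,0,0,1,0,0,0,255,0,0,1.5,0,0,0,255,0,0,1.5,0,0,0,255,0,0,1.5,0,0,0,255]' 30;python3 -m crank '[0,0,0,0,0,0,255,0,0,0,0,0,0,255,0,0,0,0,0,0,255,0,0,0,0,0,0,255,0,0,0,0,0,0,255]';python3 -m crank '[0,0,0,0,0,0,255,0,0,0,0,0,0,255,0,0,0,0,0,0,255,0,0,0,0,0,0,255,0,0,0,0,0,0,255]';python3 d.py
```

```text
time: 17.8
position: [0.5659, 0.0697, 0.0298]
tool_rot: [0.771, 0.637, -0.002, -0.002]
ft_force: [-0.5, 0.3, 0.3]
grip_width: 0.0872
grip_force: 0.0
time: 18.22
position: [0.5695, 0.0677, 0.0321]
tool_rot: [0.772, 0.636, 0.001, 0.001]
ft_force: [0.2, 0.4, 0.2]
grip_width: 0.0615
grip_force: 0.0
time: 18.63
position: [0.5686, 0.0676, 0.0309]
tool_rot: [0.772, 0.636, -0.0, -0.0]
ft_force: [-2.8, 1.3, 0.9]
grip_width: 0.028
grip_force: 0.9
time: 19.05
position: [0.5686, 0.0676, 0.0309]
tool_rot: [0.772, 0.636, -0.0, -0.0]
ft_force: [-0.7, -0.1, 1.9]
grip_width: 0.0276
grip_force: 30.0
pos [568.6  67.6  30.9] q [-0.08  0.78  1.71 -0.    0.65  0.12] w 27.6 gf 30.0 f [-0.7 -0.1  1.9] t 19.05
toolY -11.0
```

Gripped at 27.6 mm. Lifting it and taking it to the yellow tray at (586.5, 253).

```bash
python3 -m crank '[0,0,-10,0,0,0,255,0,0,-35,0,0,0,255,0,0,-60,0,0,0,255,0,0,-80,0,0,0,255,0,0,-90,0,0,0,255]';python3 -m crank '[10,0,0,0,0,1,255,32,-9,0,0,0,2,255,62,-17,0,0,0,3.6,255,96,-27,0,0,0,3.6,255,126,-35,0,0,0,3.6,255]'; python3 d.py 586.5,253,120,-14.6
```

```text
time: 19.47
position: [0.5701, 0.0676, 0.1236]
tool_rot: [0.772, 0.636, 0.002, 0.001]
ft_force: [-0.1, -0.3, -1.7]
grip_width: 0.0277
grip_force: 30.0
time: 19.88
position: [0.5577, 0.1993, 0.1206]
tool_rot: [0.792, 0.611, -0.0, -0.0]
ft_force: [-0.5, -0.2, -2.1]
grip_width: 0.0278
grip_force: 30.0
pos [557.7 199.3 120.6] q [0.15 0.65 1.62 0.   0.87 0.41] w 27.8 gf 30.0 f [-0.5 -0.2 -2.1] t 19.88
toolY -14.7
586.5,253,120,-14.6 shift [59.2 14.2  0.6] turn [-0.1  0.  -0.1]
```

```bash
python3 -m crank '[20,5,0,0,0,0,255,45,11,0,0,0,0,255,56,13,0,0,0,0,255,59,14,0,0,0,0,255,59,14,0,0,0,0,255]';python3 -m crank '[0,0,20,0,0,0,255,0,0,40,0,0,0,255,0,0,50,0,0,0,255,0,0,50,0,0,0,255,0,0,50,0,0,0,255]'; python3 d.py 586.5,253,37.5,-14.6
```

```text
time: 20.3
position: [0.5867, 0.2516, 0.1204]
tool_rot: [0.791, 0.612, -0.001, -0.0]
ft_force: [0.2, -0.2, -2.4]
grip_width: 0.0276
grip_force: 30.0
time: 20.72
position: [0.5863, 0.2503, 0.0703]
tool_rot: [0.792, 0.611, -0.001, -0.0]
ft_force: [-0.0, -0.8, -1.6]
grip_width: 0.0278
grip_force: 30.0
pos [586.3 250.3  70.3] q [ 0.23  0.77  1.52 -0.    0.85  0.49] w 27.8 gf 30.0 f [-0.  -0.8 -1.6] t 20.72
toolY -14.7
586.5,253,37.5,-14.6 shift [ 2.7 -0.4 32.8] turn [-0.1  0.1 -0.1]
```

```bash
python3 -m crank '[2,0,10,0,0,0,255,2.5,0,20,0,0,0,255,2.5,0,28,0,0,0,255,2.5,0,31,0,0,0,255,2.5,0,32.5,0,0,0,255]';python3 -m crank '[0,0,0,0,0,0,255,0,0,0,0,0,0,255,0,0,0,0,0,0,100,0,0,0,0,0,0,100,0,0,0,0,0,0,100]'; python3 d.py;python3 -m crank '[0,0,0,0,0,0,100,0,0,0,0,0,0,100,0,0,-30,0,0,0,100,0,0,-65,0,0,0,100,0,0,-105,0,0,0,100]'; python3 d.py 450,0,160,-14.6
```

```text
time: 21.13
position: [0.5869, 0.2539, 0.0373]
tool_rot: [0.791, 0.611, -0.001, -0.0]
ft_force: [0.1, -0.0, -1.5]
grip_width: 0.0276
grip_force: 30.0
time: 21.55
position: [0.5882, 0.2541, 0.0391]
tool_rot: [0.791, 0.611, 0.001, 0.0]
ft_force: [0.8, -0.1, 0.0]
grip_width: 0.0408
grip_force: 0.0
pos [588.2 254.1  39.1] q [ 0.23  0.82  1.52 -0.    0.8   0.49] w 40.8 gf 0.0 f [ 0.8 -0.1  0. ] t 21.55
toolY -14.6
time: 21.97
position: [0.5862, 0.2535, 0.1427]
tool_rot: [0.791, 0.611, -0.002, -0.001]
ft_force: [0.8, -0.6, 0.4]
grip_width: 0.0525
grip_force: 0.0
pos [586.2 253.5 142.7] q [0.23 0.67 1.48 0.   0.99 0.49] w 52.5 gf 0.0 f [ 0.8 -0.6  0.4] t 21.97
toolY -14.6
450,0,160,-14.6 shift [-279.8  -67.7  -16.4] turn [-0.2  0.1 -0. ]
```

Moving the arm clear and checking everything.

```bash
python3 -m crank '[-30,-7,-5,0,0,0,0,-66,-16,-10,0,0,0,0,-102,-25,-16,0,0,0,0,-138,-33,-16,0,0,0,0,-174,-42,-16,0,0,0,0]' >/dev/null;python3 -m crank '[-36,-9,0,0,0,0,0,-70,-17,0,0,0,0,0,-95,-23,0,0,0,0,0,-106,-26,0,0,0,0,0,-106,-26,0,0,0,0,0]'
python3 - <<'E'
from h import *
px=dict(top=dict(red=(480,294),tub=(482,222),pad=(140,285),hex=(187,212)),side=dict(red=(235,385),tub=(320,383),pad=(270,185),hex=(320,195)))
tr=dict(top=((.522,-.273,-3.4),(.5265,.2691,-14.5)),side=((.5244,-.2754,-3.8),(.5304,.268,-14.7)))
for cn in px:
    c=robot.camera(cn);im=c["pixels"][:,:,::-1].copy();cv2.imwrite(f"pics/{cn}4r.png",im)
    for n,(u,v) in px[cn].items():
        try:p,e=fit(c,n,u,v,z0=.006,r=40 if n!="hex" else 34,yaw=-.15)
        except Exception as x:print(cn,n,x);continue
        X,Y,a=tr[cn][n in("pad","hex")];t=np.radians(a);d=p[:2]-[X,Y]
        print(cn,n,"tray xy",np.round(1e3*np.array([[np.cos(t),np.sin(t)],[-np.sin(t),np.cos(t)]])@d,1),"dyaw",round(np.degrees(p[2])-a,1),round(e,3))
        cv2.polylines(im,[np.round(cv2.convexHull(proj(c,model(n,p,.006)).astype(np.float32))).astype(int)],1,(0,255,0),1)
    cv2.imwrite(f"pics/{cn}4.png",im)
E
```

```text
time: 22.8
position: [0.4501, -0.0013, 0.1596]
tool_rot: [0.793, 0.61, -0.0, -0.0]
ft_force: [0.4, -0.0, 1.3]
grip_width: 0.087
grip_force: 0.0
top red tray xy [-59.3  -4.6] dyaw 0.9 0.043
top tub tray xy [64.  -5.2] dyaw -1.2 0.367
top pad tray xy [-59.2   4.8] dyaw 2.2 0.11
top hex tray xy [62. -0.] dyaw -0.4 0.256
side red tray xy [-59.4   4.4] dyaw 0.8 0.101
side tub tray xy [61.4  0. ] dyaw -2.6 0.083
side pad tray xy [-87.6  13.4] dyaw 20.9 9.825
side hex tray xy [60.4 -0.9] dyaw 2.1 0.159
```

View pics/top4.png

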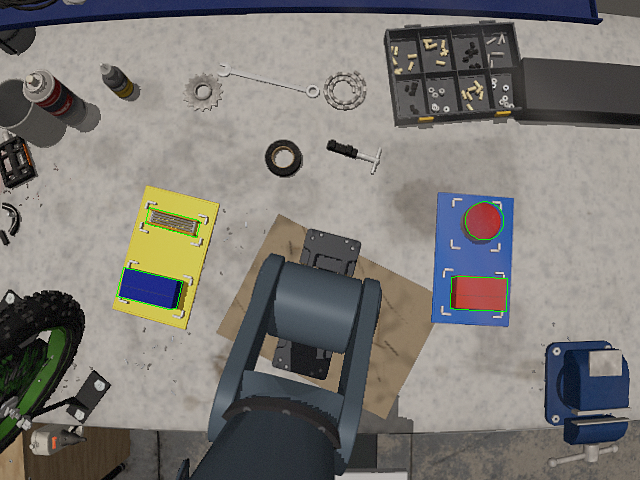

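View pics/side4.png

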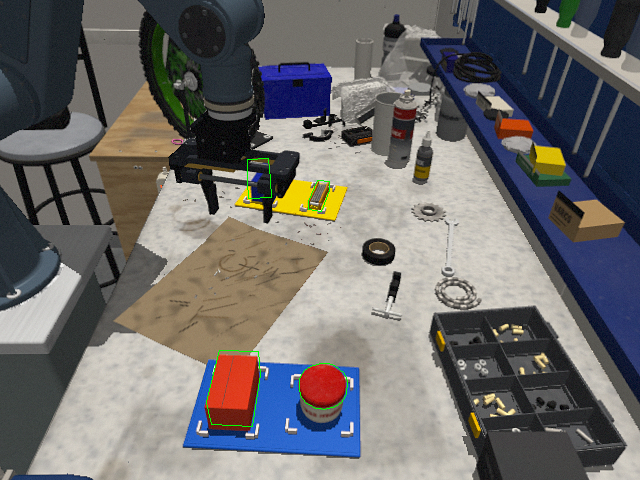

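Tape and tool are unmoved at (283,157) and (355,153), and the tub, red carton and hex keys sit inside their ribs. The gripper hides the pad carton from the side camera, so I'll move it away and look closer.

```bash
python3 -m crank '[-20,0,-30,0,0,0,0,-45,0,-60,0,0,0,0,-60,0,-90,0,0,0,0,-70,0,-110,0,0,0,0,-75,0,-120,0,0,0,0]'
python3 -m crank '[-15,0,-20,0,0,0,0,-30,0,-30,0,0,0,0,-45,0,-30,0,0,0,0,-50,0,-30,0,0,0,0,-50,0,-30,0,0,0,0]' >/dev/null
python3 - <<'E'
from h import *
c=robot.camera("side");im=c["pixels"][:,:,::-1]
a=cv2.resize(im[150:240,215:375],(800,450),interpolation=cv2.INTER_CUBIC)
cv2.imwrite("pics/y5.png",a)
cv2.imwrite("pics/b5.png",cv2.resize(im[345:465,180:370],(760,480),interpolation=cv2.INTER_CUBIC))
p,e=fit(c,"pad",272,188,z0=.006,r=38,yaw=-.25);t=np.radians(-14.7);print(np.round(1e3*np.array([[np.cos(t),np.sin(t)],[-np.sin(t),np.cos(t)]])@(p[:2]-[.5304,.268]),1),np.degrees(p[2]),e)
E
```

```text
time: 23.32
position: [0.4345, -0.0729, 0.2825]
tool_rot: [0.791, 0.612, 0.002, 0.003]
ft_force: [-0.3, -0.4, -0.1]
grip_width: 0.0874
grip_force: 0.0
[-59.2  -1. ] -6.462330392719405 0.14324324324324325
```

View pics/y5.png

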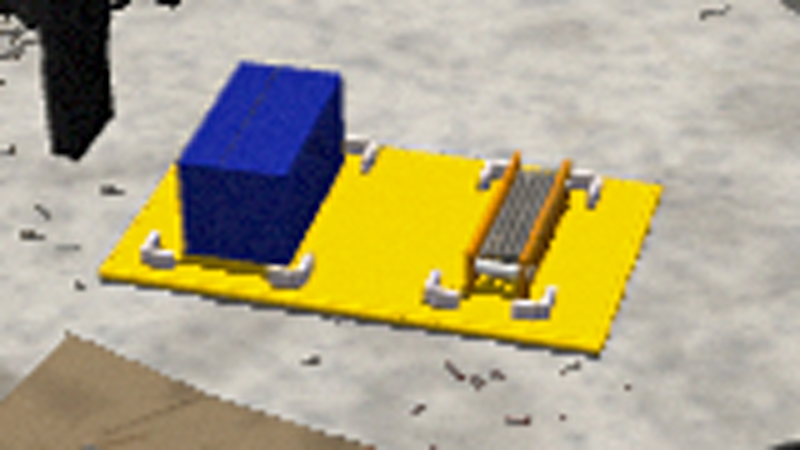

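View pics/b5.png

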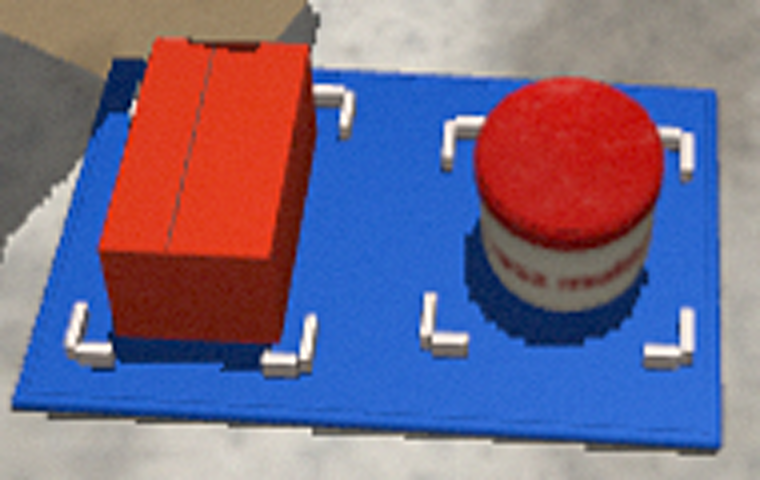

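Both crops show every item flat on the deck and inside its four ribs, with nothing touching a rib. Handing in.

```bash
python3 -c "
from rig import robot
print(robot.hand_in())"
```

```text
the job is handed in; nothing more can be done
None
```

I placed all four items in their nests, left the tape and chain tool where they lay, and handed the job in at about 24 s; `hand_in()` returned no verdict, but the last pictures show everything flat, inside its ribs and within about 6 mm of centre.

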